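# Shut a row of flip-cap sample vials with one stroke

### The arm

A 7-joint arm with a two-finger parallel gripper is mounted at the origin on a cart in front of the work surface, level with it; the furniture and walls round the work are solid. World frame = base frame: x ahead of the robot, y to its left, z up, the work surface at z = 0. Lengths are in m, angles in degrees, forces in N, time in s.
With the tool pointing down it reaches from about 0.4 to 0.85 m from the base axis. Payload 4.4 kg.
Tool frame: the origin (TCP) lies on the mounting face of the last link; the fingertips stand 199 mm ahead of it and the grasp point (between the pads) lies 180 mm ahead of it (ctrl.tcp_to_tips is the distance from the TCP to the fingertips, in m); z points along the fingers, y is the direction in which the jaws open and shut (so a half turn about z gives the same grasp; the last joint's range is limited). The gripper opens to 94 mm and grips with 3 to 60 N. Pads are 16 mm wide; open, the fingers measure 119 mm over their backs; the gripper's body (75 mm by 177 mm) begins 78 mm behind the grasp point.
Start: joints at [-69.374, 36.005, 2.206, 86.941, -1.547, 57.084, -1.146], TCP at [0.268, 0.592, 0.405] pointing down, gripper open.
Joint ranges: [-175.42, 175.42], [-21.48, 121.26], [-71.46, 75.88], [10.55, 141.38], [-63.04, 243.04], [13.31, 113.54], [-168.57, 168.57]. Speed limits (degrees/s): [147.25, 147.25, 180, 180, 180, 180, 180].

### API

Orientations are given as [roll, pitch, yaw] about the fixed x, y, z axes, in that order (R = Rz(yaw) Ry(pitch) Rx(roll)).
In Python, from workcell import ctrl, cams gives the robot as it stands. The module is installed in compiled form; this text tells all that it offers.
- The arm moves only by the tool arm_command, never from a script. Its argument "commands" is a list of rows, each a list of 5 numbers: the finger opening in cm, from 0 to 9.4, then the shift along the tool's x, y, z in cm, then the turn about the tool's z in degrees. In form: [[gripper, tx, ty, tz, yaw], ...]. A call has 1 to 8 rows; each row is the pose to reach, as a shift and turn from the pose commanded when the call began, along the tool's axes at that moment; what a row does not reach only later rows make up. A row lasts 1/12 s, in which the tool goes at most 41.7 mm and 7.16 degrees, less where a joint would pass 70% of its speed; a pose out of reach is approached as far as the arm can. A call with a gripper value outside its range is refused whole. The fingers move at their own pace and stop on an object; "squeeze" is the grip in N (left out, the last holds). Time passes only in rows, so rows that repeat a pose let the fingers close. It gives the time, the measured TCP pose, the force and the opening at its end, in the units of the state.
- ctrl.state(): the state, without advancing time (a new reading comes with each control period).
- cams.capture(name): name is "scene" or "top" or "wrist"; returns a dict with "img" (420x560x3 uint8, blue, green, red), "fx", "fy", "cx", "cy" (pixels), "R" (3x3) and "t" (3): a world point X has camera coordinates R X + t. Camera axes: x right, y down, z forward; pixel columns grow to the right and rows downward; lengths in m; the calibration is good to about 2 mm. A picture is of the moment at which its call begins. There is no depth.
- ctrl.hand_in(): hands the job in, once; it reports no verdict.
The state is a dict: "t": time; "joint_pos": joint angles; "qvel": joint speeds; "effort": joint torques, N m; "tcp_pos": TCP position; "orientation": TCP orientation; "force": force on the tool from outside, world axes, zero at the start; "moment": the same for the moment, N m; "gripper_width": finger opening in m.
Only numpy, scipy, OpenCV 4.12 (cv2) and the standard library are available. Lean on these libraries where they do the work, as an engineer would, in place of code of your own. Each camera call takes 0.05 s, during which the arm holds its last target.

### The job

The five clean sample vials in the rack stand open to the dust: shut them with one light run of the fingertips along the row, going over each cap from its hinge side, so that the blue caps fold over and drop flat one after another along the row. Only brush over the caps - lift nothing, do not press hard or shove the rack along - and leave the other things on the bench where they are.

Things in the scene. Friction and masses are not known exactly. Their poses are not given: they have to be found in the camera images.
- rack: Loose sheet-aluminium rack (50 x 234 mm, 42 mm high, about 0.55 kg empty) holding five vials in one row. Origin: centre of its underside; its y axis runs along the row from the hinge end (vial 1) to the far end (vial 5), x across it, z up. It stands on a bench whose friction holds it only against light sideways pushes (a few newtons).
- vial1_top (a point): Centre of the top face of vial 1's cap when that cap is shut (fixed to the vial, so it stays there while the cap stands open), 69 mm above the bench. Its y axis points from the cap's hinge to its free edge, along the row within 0.15 rad. The hinge axis lies across the row, 16.5 mm from this point on the -y side and 5 mm below it.
- vial1_mid (a point): Centre of vial 1, half-way up (34 mm above the bench when seated). Vial 1 is at the hinge end; the five stand 44 mm apart: clear plastic, 27 mm diameter, 58 mm tall without cap, 30 g, loose in the rack (each can rock slightly), open at the start.
- cap1 (a joint): Blue flip cap of vial 1, in rad: 0 shut and flat, 1.57 upright, 1.95 its stop; starts between 1.0 and 1.75. A 30 mm disc, 5.5 mm thick, with a thumb tab reaching 37.5 mm from the hinge. Its easy hinge (0.001 N m) leaves it standing above 0.8; below about 0.65 it drops flat of its own weight. Fingertips moving along the row from vial 1 to 5 a few mm above shut-cap height fold it down; from the other side they catch inside it.
- vial2_top (a point): The same point of vial 2.
- vial2_mid (a point): The same point of vial 2.
- cap2 (a joint): The same for the cap of vial 2.
- vial3_top (a point): The same point of vial 3.
- vial3_mid (a point): The same point of vial 3.
- cap3 (a joint): The same for the cap of vial 3.
- vial4_top (a point): The same point of vial 4.
- vial4_mid (a point): The same point of vial 4.
- cap4 (a joint): The same for the cap of vial 4.
- vial5_top (a point): The same point of vial 5.
- vial5_mid (a point): The same point of vial 5.
- cap5 (a joint): The same for the cap of vial 5.
- red_marker: Red and white marker pen, 137 mm long, 12 mm thick, lying loose behind the rack; origin: centre of its underside. Leave it alone.
- oil_bottle: Small brown bottle with black cap, 31 mm diameter, 76 mm tall, standing loose in front of the rack (on the robot's side); origin: centre of its underside. Leave it alone.
- forceps: Steel forceps, 130 mm long, lying to the left of the rack; origin: centre of the underside. Leave it alone.
- cover_glass_box: Blue and white carton, 46 x 50 x 58 mm, standing loose behind and to the right of the rack; origin: centre of its underside. To the right of both a fixed microscope, 0.55 m tall, fills x 0.25 to 0.65, y -0.2 to 0.03; go round or over it. Leave it alone.
There are look-alikes about, which are no part of the job. Leave any red look-alike of the part that bears vial2_top alone.

How it is judged (in metres and radians):
On the way, in this order (a step that is already met when the one before it is completed fails the run):
1. the cap of vial 1 is shut (the one at the hinge end first) (value of joint cap1 below 0.12 rad), for 0.1 s.
2. the cap of vial 2 is shut next (value of joint cap2 below 0.12 rad), for 0.1 s.
3. the cap of vial 3 is shut next (value of joint cap3 below 0.12 rad), for 0.1 s.
4. the cap of vial 4 is shut next (value of joint cap4 below 0.12 rad), for 0.1 s.
5. the cap of vial 5 is shut next (value of joint cap5 below 0.12 rad), for 0.1 s.
At the end, for the whole second after the job is handed in: All five caps are shut to within 0.12 rad (tab less than about 4.5 mm proud), every vial is upright (within 0.12 rad), fully down in its own place in the rack and at rest, and the rack stands level within 20 mm of where it stood (value of joint each of cap1, cap2, cap3, cap4, cap5 below 0.12 rad and horizontal distance between each of vial1_mid, vial5_mid and rack below 0.096 m and angle between each of vial1_mid, vial2_mid, vial3_mid, vial4_mid, vial5_mid's own z axis and vertical below 0.12 rad and height (world z) of each of vial1_mid, vial2_mid, vial3_mid, vial4_mid, vial5_mid below 0.04 m and linear speed of each of vial1, vial2, vial3, vial4, vial5, rack below 0.02 m/s and horizontal distance between each of vial2_mid, vial4_mid and rack below 0.052 m and horizontal distance between vial3_mid and rack below 0.008 m and distance of rack from where it was at the start of the episode below 0.02 m and angle between rack's own z axis and vertical below 0.05 rad); the robot touches nothing.
It fails at once if a vial is lifted (height (world z) of any of vial1_mid, vial2_mid, vial3_mid, vial4_mid, vial5_mid above 0.044 m).
It fails at once if a vial or its cap is pressed or pushed harder than 25 N (contact force between any of the arm, the fingers and vial1 above 25 N or contact force between any of the arm, the fingers and vial2 above 25 N or contact force between any of the arm, the fingers and vial3 above 25 N or contact force between any of the arm, the fingers and vial4 above 25 N or contact force between any of the arm, the fingers and vial5 above 25 N).
It fails at once if the rack is lifted or tipped (height (world z) of rack above 0.008 m or angle between rack's own z axis and vertical above 0.1 rad).
It fails at once if the rack is shoved more than 20 mm (distance of rack from where it was at the start of the episode above 0.02 m).
It fails at once if another thing on the bench is moved more than 15 mm (distance of any of red_marker, oil_bottle, forceps, cover_glass_box from where it was at the start of the episode above 0.015 m).
It also fails if it takes over 45 s, if anything falls off the work surface, if the arm or the gripper's body presses on something with over 40 N, if the wrist force passes 120 N, or if a joint passes its speed limit or range.

## Working session

There is one attempt and no reset: what is moved stays moved. The work goes in short steps, Python scripts to look and compute and a tool call to move; the robot and the scene stay as the last step left them, time stands still between calls to the robot, and variables do not carry over. Pictures are saved under pics/ and viewed, and the job is handed in when it is done.

Besides the shell and the picture viewer there is one more tool, called after "Call:" by a JSON object that holds its "api" and its "payload", one argument or row to a line. arm_command: Moves the arm, as the interface text tells. Its arguments: {"type":"object","properties":{"commands":{"type":"array","items":{"type":"array","items":{"type":"number"}}},"squeeze":{"type":"number"}},"required":["commands"]}

```bash
mkdir -p pics; python3 - <<'E'
from workcell import ctrl,cams
import cv2,numpy as np
for n in("scene","top","wrist"):
    c=cams.capture(n);cv2.imwrite(f"pics/{n}0.png",c["img"])
    print(n,c["fx"],c["cx"],c["cy"],np.round(-np.array(c["R"]).T@c["t"],3),np.round(c["R"],2).tolist())
print(ctrl.state(),ctrl.tcp_to_tips)
E
```

```text
scene 483.81750347716064 280.45347838339063 207.44661049528824 [-0.248  0.714  0.542] [[-0.44, -0.9, -0.0], [-0.43, 0.21, -0.88], [0.79, -0.39, -0.48]]
top 515.7207705675524 279.5861274971072 212.37203964856073 [0.337 0.359 1.023] [[0.0, -1.0, 0.0], [-0.99, -0.0, -0.17], [0.17, -0.0, -0.99]]
wrist 323.89519279777727 278.1695249891214 209.54501644522827 [0.202 0.621 0.384] [[0.41, 0.91, -0.0], [0.88, -0.4, 0.26], [0.23, -0.11, -0.97]]
{'t': 0.15, 'joint_pos': array([-69.37331556,  36.04429549,   2.2044269 ,  86.98063293,
        -1.54819083,  57.08262618,  -1.14609007]), 'qvel': array([ 0.03766535, -0.18982968, -0.00424884, -0.18496077,  0.08952974,
        0.11987125, -0.05011488]), 'effort': array([ 1.06877396e-03, -5.50081944e+01,  1.14481822e+00, -1.86811531e+01,
       -5.21598745e-02,  2.10264651e-02,  1.34436532e-04]), 'tcp_pos': array([0.26837638, 0.59178249, 0.40400564]), 'orientation': array([-1.79922141e+02,  1.02878019e-05,  1.55601265e+02]), 'force': array([-0.30013429, -0.1280888 , -0.04742151]), 'moment': array([ 0.00698296, -0.00317528, -0.01155668]), 'gripper_width': 0.0936285041907726} 0.1992
```

View pics/scene0.png

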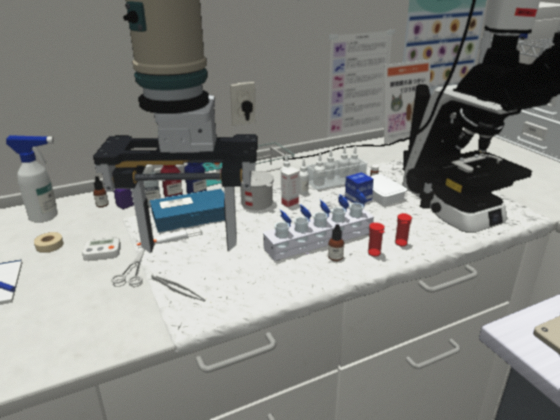

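View pics/top0.png

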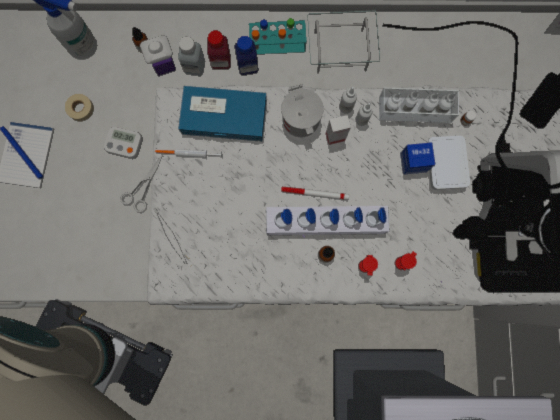

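View pics/wrist0.png

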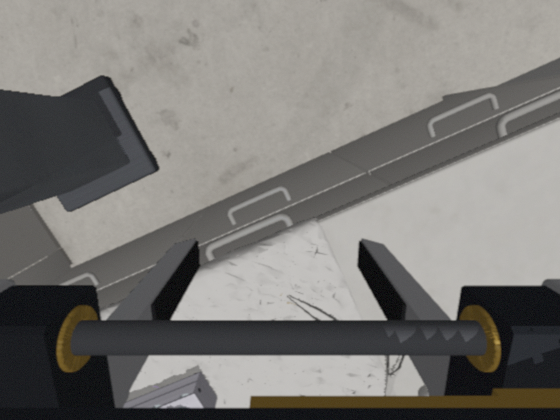

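The scene picture shows the rack of blue-capped vials at about (265–375, 205–250). Two red look-alike vials stand at (376,240) and (403,230), outside the rack. Next I'll zoom in.

```bash
python3 - <<'E'
import cv2
a=cv2.imread("pics/top0.png")[180:285,255:430];cv2.imwrite("pics/topc.png",cv2.resize(a,None,fx=4.5,fy=4.5,interpolation=cv2.INTER_CUBIC))
a=cv2.imread("pics/scene0.png")[190:270,255:425];cv2.imwrite("pics/scenec.png",cv2.resize(a,None,fx=4.7,fy=4.7,interpolation=cv2.INTER_CUBIC))
E
```

```text
(no output)
```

View pics/topc.png

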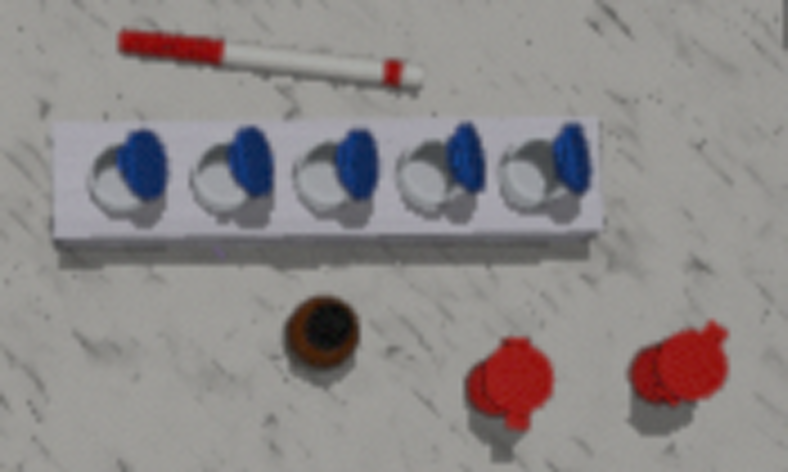

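View pics/scenec.png

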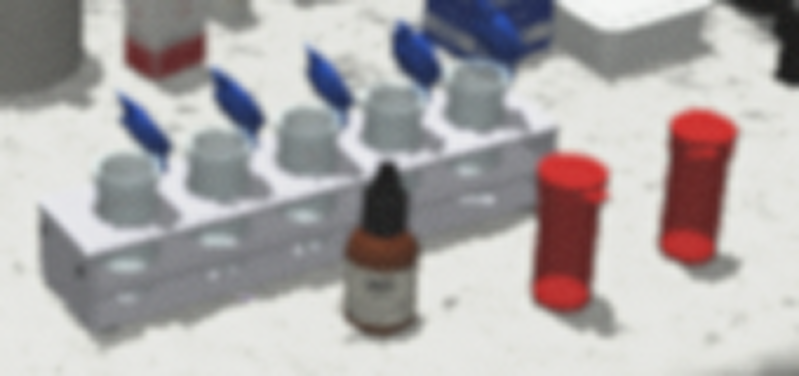

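```bash
cat > h.py <<'E'
from workcell import ctrl,cams
import cv2,numpy as np
def ray(c,u,v,z):
    d=np.array([(u-c["cx"])/c["fx"],(v-c["cy"])/c["fy"],1]);R=np.array(c["R"]);o=-R.T@c["t"];d=R.T@d
    return np.round(o+d*(z-o[2])/d[2],4)
def proj(c,X):
    p=np.array(c["R"])@X+c["t"];return np.round([c["fx"]*p[0]/p[2]+c["cx"],c["fy"]*p[1]/p[2]+c["cy"]],1)
E
python3 - <<'E'
from h import *
c=cams.capture("top");s=cams.capture("scene")
P=[]
for n,(u,v),z in [("TL",(52,122),.042),("TR",(597,118),.042),("BL",(55,237),.042),("BR",(598,232),.042),("rimL",(127,182),.058),("rim2",(226,182),.058),("rim3",(327,178),.058),("rim4",(429,177),.058),("rimR",(533,175),.058),("bottle",(325,325),.076),("red1",(515,380),.065),("red2",(692,367),.065)]:
    X=ray(c,255+(u+.5)/4.5-.5,180+(v+.5)/4.5-.5,z);print(n,X)
    if n[0] in"TB":P.append(X)
m=np.mean(P,0);print(m)
for n,(u,v) in [("BLs",(42,203)),("front",(90,265)),("right",(556,127))]:
    print(n,ray(s,255+(u+.5)/4.7-.5,190+(v+.5)/4.7-.5,.042))
E
```

```text
TL [0.5122 0.3832 0.042 ]
TR [0.5145 0.149  0.042 ]
BL [0.4624 0.3817 0.042 ]
BR [0.4651 0.1502 0.042 ]
rimL [0.4837 0.3511 0.058 ]
rim2 [0.4838 0.3095 0.058 ]
rim3 [0.4856 0.267  0.058 ]
rim4 [0.4862 0.224  0.058 ]
rimR [0.4871 0.1802 0.058 ]
bottle [0.4221 0.2703 0.076 ]
red1 [0.4005 0.1913 0.065 ]
red2 [0.406  0.1181 0.065 ]
[0.48855  0.266025 0.042   ]
BLs [0.5042 0.3847 0.042 ]
front [0.452  0.3871 0.042 ]
right [0.462  0.1518 0.042 ]
```

Crop checks: each blue cap hinges on the right (−y) side of its vial, so vial 1 is the rightmost one, at top-image pixel ≈(373,218), and the run goes in +y.

Candidates that could be mistaken for it:
- Five blue-capped vials in the rack at (283–373, 218). These are chosen.
- Red look-alikes at (369,264) and (408,261). I'll avoid these.
- The white vial rack at (420,105). I'll avoid this too.

The measured rack is 234 × 49 mm, which matches the description. I'll now move above the start end, keeping high, with the fingers closing.

Call:
{"api": "arm_command", "payload": {
  "commands": [
    [0,-19,-15.5,0,32],
    [0,-19,-15.5,0,32],
    [0,-19,-15.5,0,32],
    [0,-19,-15.5,0,32],
    [0,-19,-15.5,0,32],
    [0,-19,-15.5,0,32],
    [0,-19,-15.5,0,32],
    [0,-19,-15.5,0,32]
  ],
  "squeeze": 10
}}

```text
t: 0.92
tcp_pos: [0.3787, 0.3703, 0.405]
orientation: [180.0, 0.0, 123.3]
force: [0.4, 1.4, 0.9]
gripper_width: 0.0442
```

Call:
{"api": "arm_command", "payload": {
  "commands": [
    [0,-24.4,-3,0,33],
    [0,-24.4,-3,0,33],
    [0,-24.4,-3,0,33],
    [0,-24.4,-3,0,33],
    [0,-24.4,-3,0,33],
    [0,-24.4,-3,0,33],
    [0,-24.4,-3,0,33],
    [0,-24.4,-3,0,33]
  ]
}}

```text
t: 1.58
tcp_pos: [0.4884, 0.1519, 0.4047]
orientation: [180.0, -0.0, 90.5]
force: [-0.8, 1.1, -0.1]
gripper_width: 0.0008
```

```bash
python3 - <<'E'
from h import *
import pickle
D={n:cams.capture(n) for n in("scene","wrist","top")}
for n in D: cv2.imwrite(f"pics/{n}1.png",D[n]["img"])
pickle.dump(D,open("d1.pkl","wb"))
s=ctrl.state();print(s["tcp_pos"],s["orientation"],s["joint_pos"],s["gripper_width"])
E
```

```text
[0.48691805 0.15497474 0.40439125] [-1.79949232e+02 -6.88473967e-02  9.08356728e+01] [-35.5392402   25.93193816  21.17297297 109.29758252 -12.57512273
  47.03639336  -6.84922602] 0.000458064146630796
```

View pics/wrist1.png

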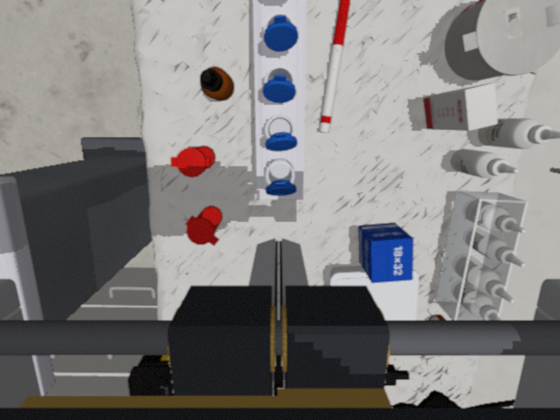

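View pics/scene1.png

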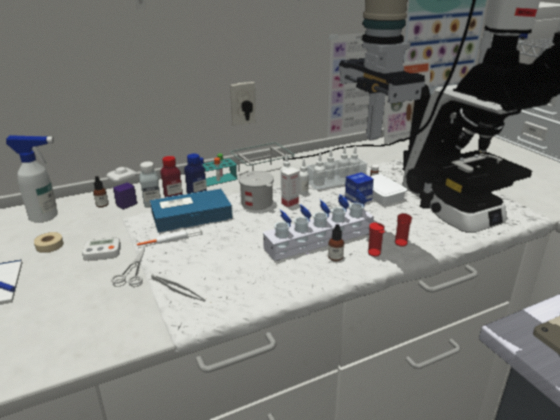

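View pics/top1.png

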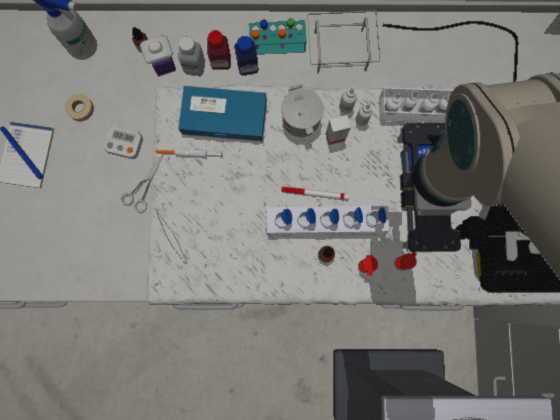

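The wrist view shows the closed fingers at (279,260) and the vials in a row at u≈280. Vial 1's rim is at about (280,172), and the caps' hinges are on the near side. Next I'll measure, and view a close crop.

```bash
python3 - <<'E'
from h import *
import pickle
D=pickle.load(open("d1.pkl","rb"));w=D["wrist"]
a=w["img"][0:270,200:360];cv2.imwrite("pics/w1c.png",cv2.resize(a[130:270],None,fx=4.2,fy=4.2,interpolation=cv2.INTER_CUBIC))
b=w["img"][:,:,:].astype(int);m=((b[...,0]-b[...,2]>70)&(np.abs(np.arange(560)-280)<40)[None]).astype(np.uint8);m[210:]=0
n,l,st,c=cv2.connectedComponentsWithStats(m)
for i in range(1,n):
    if st[i,4]>30: print(st[i],c[i].round(1), [proj for proj in [ray(w,*c[i],.072)]])
for q in [(253,199),(303,199)]: print("corner",ray(w,*q,.042))
print("rim1",ray(w,280,172,.058),"rim2",ray(w,280,128,.058))
# predicted
for k in range(5):
    X=np.array([.4895-.0005*k,.178+.044*k,.058]);print(k+1,proj(w,X),proj(w,X+[0,-.0165,.006]),proj(D["top"],X),proj(D["scene"],X))
E
```

```text
[265  15  32  36 835] [280.4  34.1] [array([0.489 , 0.3029, 0.072 ])]
[264  74  31  28 639] [278.9  88.9] [array([0.4882, 0.2577, 0.072 ])]
[266 133  30  17 407] [280.8 141.4] [array([0.4906, 0.2109, 0.072 ])]
[267 180  28  15 253] [280.1 186.8] [array([0.4904, 0.1673, 0.072 ])]
corner [0.4614 0.1478 0.042 ]
corner [0.5157 0.1484 0.042 ]
rim1 [0.4903 0.1799 0.058 ] rim2 [0.4897 0.2231 0.058 ]
1 [279.2 173.8] [279. 191.] [374.2 217.3] [355.7 207. ]
2 [279.3 129.1] [279.1 146.7] [351.  217.5] [338.  211.5]
3 [279.3  81.2] [279.1  99.1] [327.8 217.7] [319.7 216.3]
4 [279.3  29.5] [279.1  47.9] [304.5 217.9] [300.8 221.1]
5 [279.4 -26.2] [279.2  -7.4] [281.3 218.1] [281.1 226.2]
```

View pics/w1c.png

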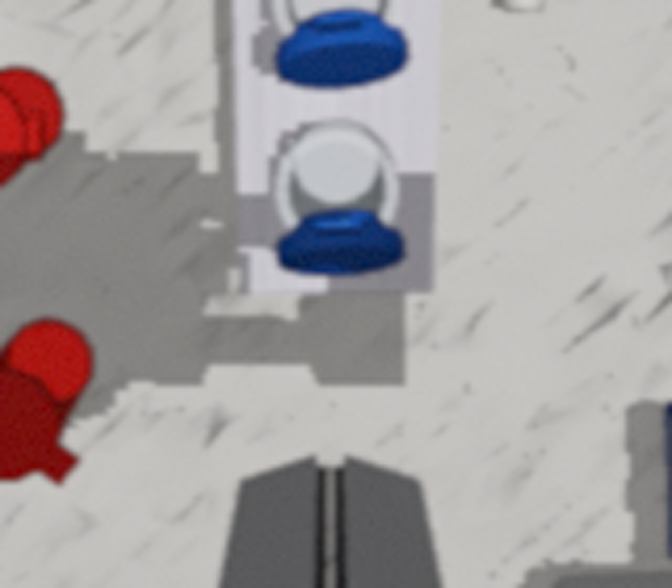

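Call:
{"api": "arm_command", "payload": {
  "commands": [
    [0,-1.0,0,0,0],
    [0,-2.5,0,0,0],
    [0,-2.5,0,0,0],
    [0,-2.5,0,0,0],
    [0,-2.5,0,0,0],
    [0,-2.5,0,0,0]
  ]
}}

```text
t: 2.23
tcp_pos: [0.4877, 0.1285, 0.4047]
orientation: [-180.0, -0.0, 90.7]
force: [-0.1, -1.4, -0.7]
gripper_width: 0.0007
```

```bash
python3 - <<'E'
from h import *
s=ctrl.state();print(s["tcp_pos"],s["orientation"],s["joint_pos"],s["gripper_width"],s["force"])
E
```

```text
[0.48765397 0.12851349 0.40465428] [-1.79995642e+02 -3.45409558e-02  9.06888578e+01] [-32.96272546  25.38486182  21.38311106 110.26218205 -12.475203
  46.58010882  -4.14656697] 0.000737632893986803 [-0.06356561 -1.4387261  -0.70758197]
```

Call:
{"api": "arm_command", "payload": {
  "commands": [
    [0,0,0.15,2,0],
    [0,-0.1,0.15,4,0],
    [0,-0.3,0.15,6,0],
    [0,-0.3,0.15,8,0],
    [0,-0.3,0.15,10,0],
    [0,-0.3,0.15,10,0],
    [0,-0.3,0.15,10,0]
  ]
}}

```text
t: 2.82
tcp_pos: [0.4891, 0.1249, 0.3041]
orientation: [-179.9, 0.0, 90.6]
force: [0.1, 0.3, 0.1]
gripper_width: 0.0003
```

```bash
python3 - <<'E'
from h import *
D={n:cams.capture(n) for n in("scene","wrist")}
for n in D: cv2.imwrite(f"pics/{n}2.png",D[n]["img"])
s=ctrl.state();print(s["tcp_pos"],s["orientation"],s["joint_pos"],s["gripper_width"],s["force"])
a=D["scene"]["img"][100:270,255:455];cv2.imwrite("pics/s2c.png",cv2.resize(a,None,fx=3.5,fy=3.5))
E
```

```text
[0.48977321 0.12487946 0.30554007] [ 1.79921963e+02 -2.68806984e-02  9.06258567e+01] [-28.92974419  33.85899804  16.92679301 115.66898836 -17.45293561
  32.76928322   0.67359296] 0.00029457696029223446 [-0.25154113  0.02476771  0.02112636]
```

View pics/s2c.png

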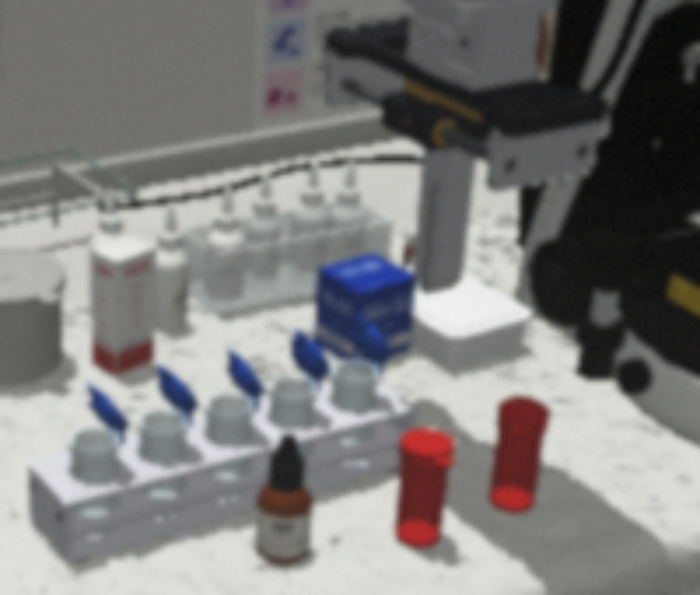

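View pics/wrist2.png

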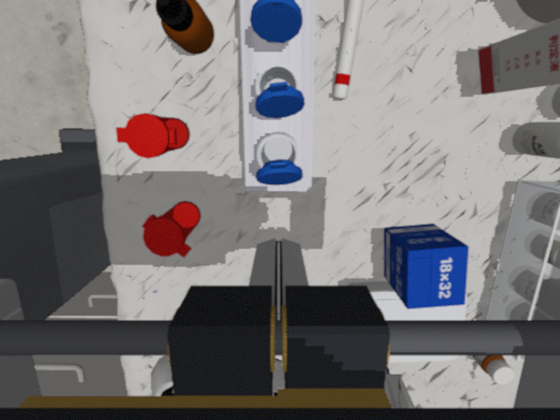

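Call:
{"api": "arm_command", "payload": {
  "commands": [
    [0,0,0,1,0],
    [0,0,0,2,0],
    [0,0,0,3,0],
    [0,0,0,3,0],
    [0,0,0,3,0],
    [0,0,0,3,0]
  ]
}}

```text
t: 3.42
tcp_pos: [0.4894, 0.1244, 0.2745]
orientation: [-180.0, 0.0, 90.6]
force: [0.9, -0.1, 0.4]
gripper_width: 0.0001
```

```bash
python3 - <<'E'
from h import *
c=cams.capture("scene")
s=ctrl.state();print(s["tcp_pos"],s["orientation"],s["force"],s["tcp_pos"][2]-ctrl.tcp_to_tips)
print(proj(c,np.array([.489,.125,.0755])))
a=c["img"][100:270,255:455];cv2.imwrite("pics/s3c.png",cv2.resize(a,None,fx=3.5,fy=3.5))
E
```

```text
[0.48943328 0.12445196 0.2747388 ] [ 1.79992166e+02 -1.50423820e-03  9.05880126e+01] [0.21519092 0.00551536 0.38021676] 0.07553880323408252
[377.2 194.6]
```

View pics/s3c.png

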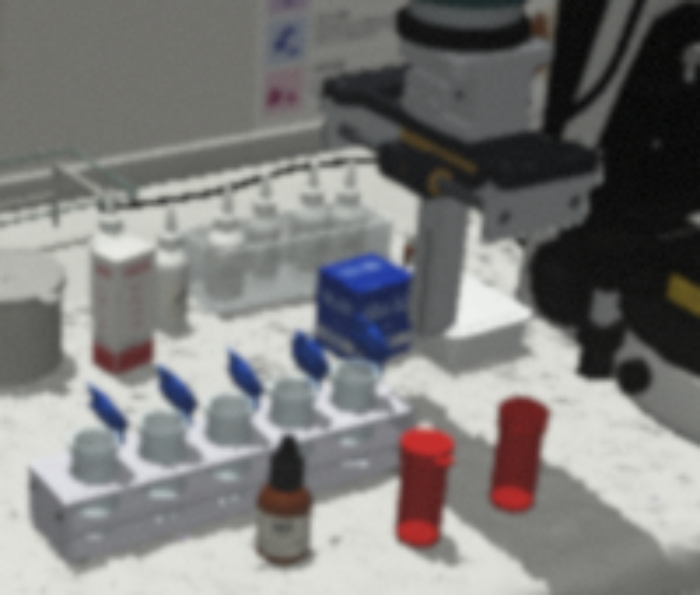

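Fingertips are 6.5 mm above shut-cap height, behind cap 1 and clear of it. Starting the run.

Call:
{"api": "arm_command", "payload": {
  "commands": [
    [0,0.5,0,0,0],
    [0,1,0,0,0],
    [0,1.5,0,0,0],
    [0,2,0,0,0],
    [0,2.5,0,0,0],
    [0,3,0,0,0],
    [0,3.5,0,0,0],
    [0,4,0,0,0]
  ]
}}

```text
t: 4.13
tcp_pos: [0.4888, 0.1652, 0.2747]
orientation: [-180.0, -0.0, 90.6]
force: [-0.1, 1.3, 0.6]
gripper_width: 0.0007
```

Call:
{"api": "arm_command", "payload": {
  "commands": [
    [0,0.5,0,0,0],
    [0,1,0,0,0],
    [0,1.5,0,0,0],
    [0,2,0,0,0],
    [0,2.5,0,0,0],
    [0,3,0,0,0],
    [0,3.5,0,0,0],
    [0,4,0,0,0]
  ]
}}

```text
t: 4.8
tcp_pos: [0.4885, 0.205, 0.2747]
orientation: [-180.0, 0.0, 90.6]
force: [0.6, 0.4, -0.5]
gripper_width: 0.0006
```

```bash
python3 - <<'E'
from h import *
c=cams.capture("scene")
s=ctrl.state();print(s["tcp_pos"],s["orientation"],s["force"],s["tcp_pos"][2]-ctrl.tcp_to_tips)
a=c["img"][100:270,255:455];cv2.imwrite("pics/s4c.png",cv2.resize(a,None,fx=3.5,fy=3.5))
E
```

```text
[0.48838486 0.20619191 0.27460803] [ 1.79996811e+02 -5.29714356e-02  9.06821199e+01] [-0.2376769   1.26327817  0.16770155] 0.07540802550538428
```

View pics/s4c.png

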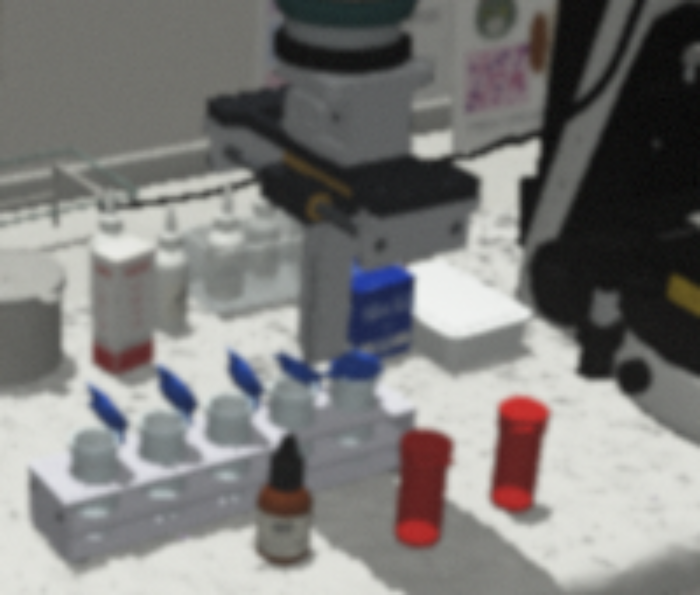

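Cap 1, at crop (357,363), is folded nearly flat, with its tab just under the trailing edge of the fingers. Cap 2 is being folded. I'll go on a few mm so that cap 1 is released, then check it.

Call:
{"api": "arm_command", "payload": {
  "commands": [
    [0,0.4,0,0,0],
    [0,0.8,0,0,0],
    [0,0.8,0,0,0],
    [0,0.8,0,0,0]
  ]
}}

```text
t: 5.18
tcp_pos: [0.4883, 0.2127, 0.2746]
orientation: [-180.0, -0.0, 90.6]
force: [-0.6, 0.4, 0.2]
gripper_width: 0.0003
```

```bash
python3 - <<'E'
from h import *
c=cams.capture("scene")
s=ctrl.state();print(s["t"],s["tcp_pos"],s["force"])
a=c["img"][170:250,255:405];cv2.imwrite("pics/s5c.png",cv2.resize(a,None,fx=5,fy=5,interpolation=cv2.INTER_CUBIC))
E
```

```text
5.2333 [0.48837199 0.21243854 0.27464254] [-0.00164521 -0.07758124 -0.21347064]
```

View pics/s5c.png

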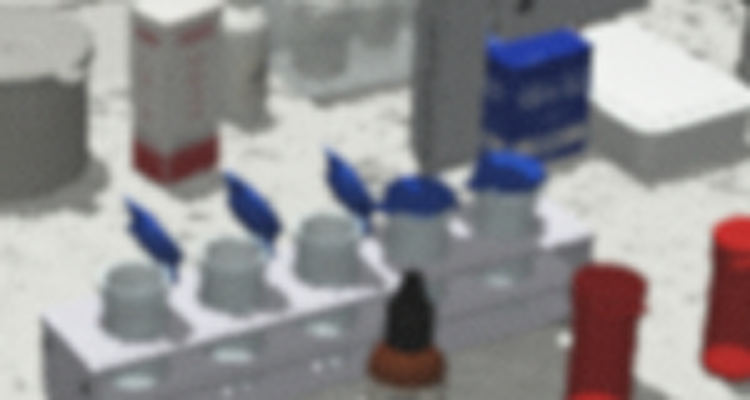

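```bash
python3 - <<'E'
from h import *
c=cams.capture("scene");im=c["img"]
a=cv2.resize(im[170:250,255:405],None,fx=5,fy=5,interpolation=cv2.INTER_CUBIC)
def P(X):
    p=proj(c,X);return tuple(int(round(q)) for q in ((p-[255,170]+.5)*5-.5))
for ang,col in((0,(0,255,0)),(.2,(0,255,255))):
    pts=[]
    for t in np.linspace(0,2*np.pi,40):
        dy=.0165+.015*np.cos(t);dx=.015*np.sin(t)
        pts.append(P(np.array([.4895+dx,.1625+dy*np.cos(ang)-.005*np.sin(ang),.064+.005*np.cos(ang)+dy*np.sin(ang)])))
    cv2.polylines(a,[np.array(pts)],True,col,1)
    d=.0375;cv2.circle(a,P(np.array([.4895,.1625+d*np.cos(ang),.064+.005+d*np.sin(ang)])),3,col,-1)
cv2.imwrite("pics/s6c.png",a)
E
```

```text
(no output)
```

View pics/s6c.png

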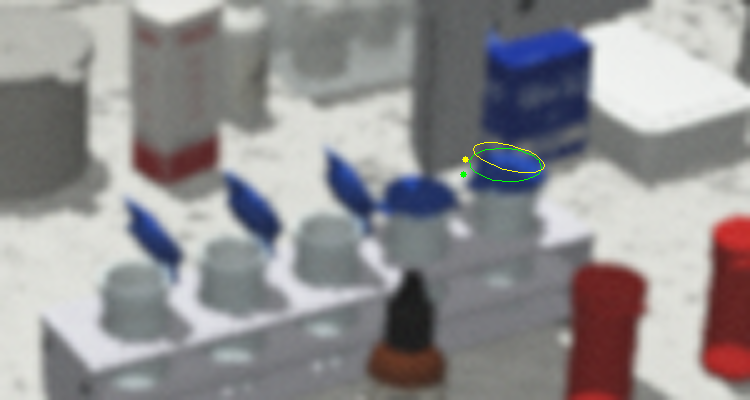

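Cap 1's outline matches the shut (green) ellipse. Continuing along the row.

Call:
{"api": "arm_command", "payload": {
  "commands": [
    [0,0.5,0,0,0],
    [0,1,0,0,0],
    [0,1.5,0,0,0],
    [0,2,0,0,0],
    [0,2.5,0,0,0],
    [0,3,0,0,0],
    [0,3.5,0,0,0],
    [0,4,0,0,0]
  ]
}}

```text
t: 5.95
tcp_pos: [0.4879, 0.2531, 0.2746]
orientation: [-180.0, -0.0, 90.6]
force: [-1.3, 0.1, 0.1]
gripper_width: 0.0005
```

Call:
{"api": "arm_command", "payload": {
  "commands": [
    [0,0.4,0,0,0],
    [0,0.4,0,0,0],
    [0,0.4,0,0,0]
  ]
}}

```text
t: 6.2
tcp_pos: [0.4879, 0.2567, 0.2746]
orientation: [-180.0, 0.0, 90.6]
force: [0.4, -0.4, -1.0]
gripper_width: 0.0003
```

```bash
python3 - <<'E'
from h import *
c=cams.capture("scene")
s=ctrl.state();print(s["t"],s["tcp_pos"],s["force"])
a=c["img"][170:250,255:405];cv2.imwrite("pics/s7c.png",cv2.resize(a,None,fx=5,fy=5,interpolation=cv2.INTER_CUBIC))
E
```

```text
6.25 [0.48789075 0.25640937 0.27463484] [-0.23267445  0.01153971  0.65123673]
```

View pics/s7c.png

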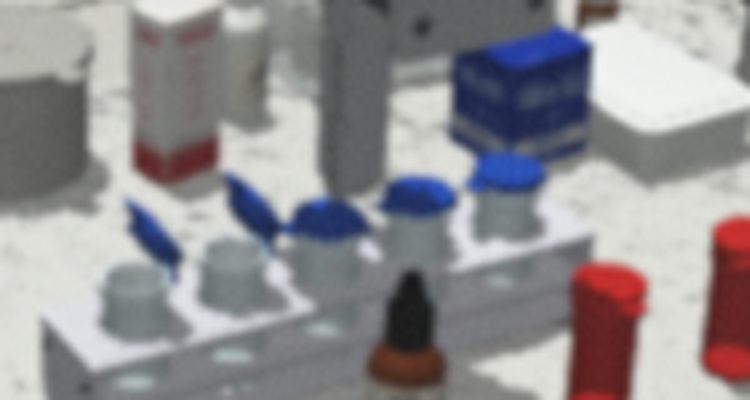

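Caps 1 and 2 lie flat and cap 3 is under the fingers. The rack has not moved, so I'm carrying on.

Call:
{"api": "arm_command", "payload": {
  "commands": [
    [0,0.5,0,0,0],
    [0,1,0,0,0],
    [0,1.5,0,0,0],
    [0,2,0,0,0],
    [0,2.5,0,0,0],
    [0,3,0,0,0],
    [0,3.5,0,0,0],
    [0,4,0,0,0]
  ]
}}

```text
t: 6.92
tcp_pos: [0.4874, 0.2971, 0.2746]
orientation: [-180.0, 0.0, 90.6]
force: [-0.2, -0.1, -0.5]
gripper_width: 0.0004
```

Call:
{"api": "arm_command", "payload": {
  "commands": [
    [0,0.4,0,0,0],
    [0,0.4,0,0,0],
    [0,0.4,0,0,0]
  ]
}}

```text
t: 7.17
tcp_pos: [0.4874, 0.3007, 0.2746]
orientation: [-180.0, 0.0, 90.6]
force: [-0.0, -0.2, 0.3]
gripper_width: 0.0002
```

Call:
{"api": "arm_command", "payload": {
  "commands": [
    [0,0.5,0,0,0],
    [0,1,0,0,0],
    [0,1.5,0,0,0],
    [0,2,0,0,0],
    [0,2.5,0,0,0],
    [0,3,0,0,0],
    [0,3.5,0,0,0],
    [0,4,0,0,0]
  ]
}}

```text
t: 7.83
tcp_pos: [0.487, 0.3411, 0.2746]
orientation: [-180.0, -0.0, 90.6]
force: [0.3, -0.5, -1.1]
gripper_width: 0.0005
```

Call:
{"api": "arm_command", "payload": {
  "commands": [
    [0,0.4,0,0,0],
    [0,0.4,0,0,0],
    [0,0.4,0,0,0]
  ]
}}

```text
t: 8.08
tcp_pos: [0.4869, 0.3447, 0.2746]
orientation: [-180.0, 0.0, 90.6]
force: [0.6, -0.1, -0.3]
gripper_width: 0.0004
```

```bash
python3 - <<'E'
from h import *
c=cams.capture("scene")
s=ctrl.state();print(s["t"],s["tcp_pos"],s["force"])
a=c["img"][170:250,255:405];cv2.imwrite("pics/s8c.png",cv2.resize(a,None,fx=5,fy=5,interpolation=cv2.INTER_CUBIC))
E
```

```text
8.1333 [0.4869799  0.34438688 0.27461668] [-0.98803381  0.3474717  -0.42811185]
```

View pics/s8c.png

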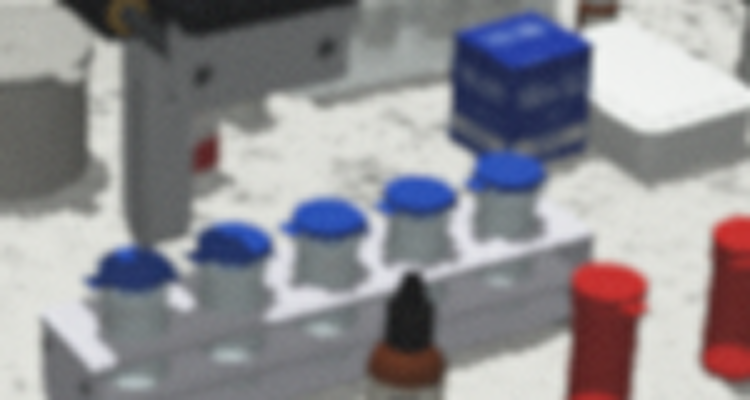

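Caps 1–4 are flat and cap 5 is under the fingers. I'll run off the end, then lift.

Call:
{"api": "arm_command", "payload": {
  "commands": [
    [0,0.5,0,0,0],
    [0,1,0,0,0],
    [0,1.5,0,0,0],
    [0,2,0,0,0],
    [0,2.5,0,0,0],
    [0,3,0,0,0],
    [0,3.5,0,0,0],
    [0,4,0,0,0]
  ]
}}

```text
t: 8.8
tcp_pos: [0.4865, 0.3851, 0.2746]
orientation: [-180.0, 0.0, 90.6]
force: [0.8, -0.0, 0.2]
gripper_width: 0.0002
```

Call:
{"api": "arm_command", "payload": {
  "commands": [
    [0,1,0,0,0],
    [0,2.5,0,0,0],
    [0,4,0,-1,0],
    [0,5,0,-3,0],
    [0,6,0,-5,0],
    [0,6,0,-7,0],
    [0,6,0,-9,0],
    [0,6,0,-9,0]
  ]
}}

```text
t: 9.47
tcp_pos: [0.4869, 0.446, 0.3688]
orientation: [179.7, -0.3, 90.6]
force: [0.8, 0.9, 0.2]
gripper_width: 0.0006
```

Call:
{"api": "arm_command", "payload": {
  "commands": [
    [0,0,0,0,0],
    [0,0,0,0,0],
    [0,0,0,0,0],
    [0,0,0,0,0]
  ]
}}

```text
t: 9.8
tcp_pos: [0.4856, 0.4444, 0.3632]
orientation: [-179.9, 0.1, 90.6]
force: [0.4, 0.2, 0.2]
gripper_width: 0.0003
```

```bash
python3 - <<'E'
from h import *
c=cams.capture("scene");t=cams.capture("top")
s=ctrl.state();print(s["t"],s["tcp_pos"],s["force"])
a=c["img"][170:260,255:405];cv2.imwrite("pics/s9c.png",cv2.resize(a,None,fx=5,fy=5,interpolation=cv2.INTER_CUBIC))
b=t["img"][180:285,255:430];cv2.imwrite("pics/t9c.png",cv2.resize(b,None,fx=4.5,fy=4.5,interpolation=cv2.INTER_CUBIC))
cv2.imwrite("pics/t9.png",t["img"])
E
```

```text
9.9 [0.48580234 0.44435351 0.36366187] [-0.03506062  0.91012077  0.31262452]
```

View pics/s9c.png

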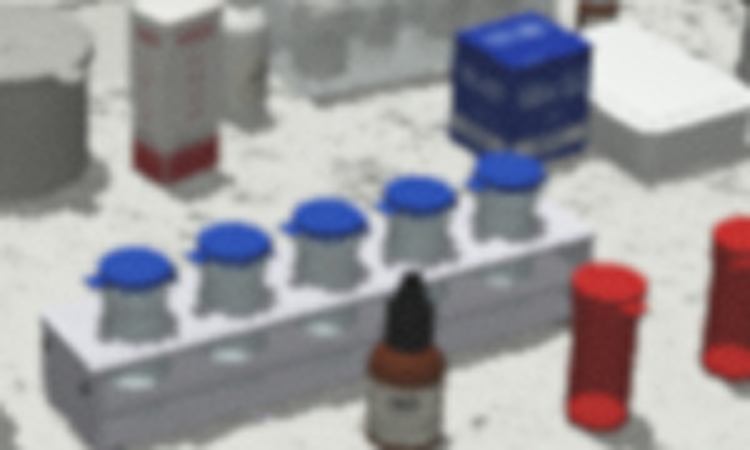

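View pics/t9c.png

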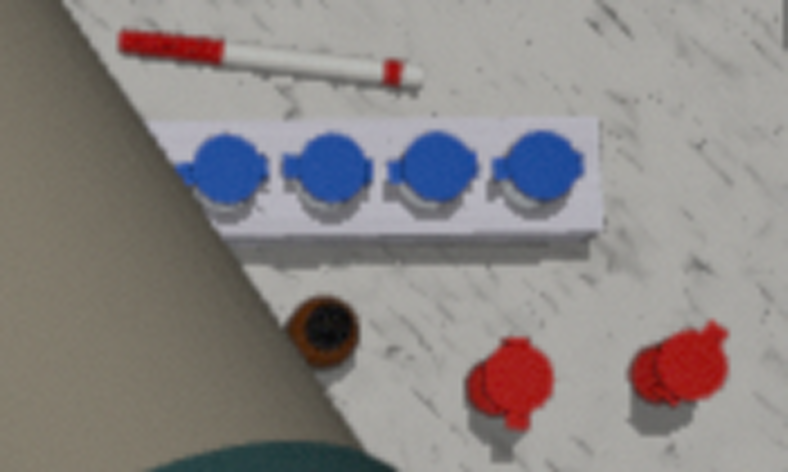

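All five caps lie flat, and the rack, marker, bottle and red vials have the same pixels as before. The arm is clear, so I'm handing in.

```bash
python3 - <<'E'
from workcell import ctrl
s=ctrl.state();print(s["t"],s["tcp_pos"],s["force"])
print(ctrl.hand_in())
E
```

```text
9.9 [0.48580234 0.44435351 0.36366187] [-0.03506062  0.91012077  0.31262452]
the job is handed in; nothing more can be done
None
```

I shut all five caps with one run of the closed fingertips, going from vial 1 at the −y end to vial 5, and handed the job in at t = 9.9 s. The tips ran about 6.5 mm above shut-cap height. I stopped briefly under way so each cap could drop before the next one shut.

- **Caps:** In the last scene picture all five caps lie flat. The pictures at my stops showed caps 1 and 2 down in order. Caps 3 and 4 were both down by the next picture, with cap 5 last. I measured only cap 1 against a projected shut outline, and it matched; the others I judged by eye.
- **Force:** The readings I saw stayed below about 1.5 N, much the same as with the arm moving free.
- **Rack and bench:** In the last top picture the rack, marker and oil bottle, and the red look-alikes, sit at the same pixels as at the start. The arm hid the far end of the rack there, so I checked cap 5 only in the scene picture. The forceps were outside my last close crops; the arm did not go near them. The carton was in the scene crop and looked unmoved.

No check failed or disagreed. The hand-in gave no verdict.

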